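# Lock the lid of the mesh instrument basket

## Task

The lid of the small wire-mesh instrument basket is closed but not yet locked. Pull its sprung black knob straight up out of its notch, turn it a sixth of a turn (60 degrees) clockwise as seen from above until its pointer stands at the bar mark, and let it drop fully home into the notch there. The smooth sheet-metal container beside it is already locked: leave its knob alone.

Things in the scene. Friction and masses are not known exactly. Their poses are not given: they have to be found in the camera images.
- lock_grip (a point): Grip point of the wire-mesh basket's lid knob: an upright black bar 46 long, 14 thick, 32 mm tall at the lid's centre. On the turning axis, 13 mm below the bar's top, 19 above its underside; moves with the knob. z up; x along the bar, white pointer line at its -x end; grip the faces to +y and -y. Seated it is 113 mm above the table, 43 above the lid. Basket 160 x 200 x 70 mm, fixed to the table.
- lock_turn (a joint): Turn of that knob, rad, growing clockwise seen from above: 0 in the unlocked notch (start; pointer at a black dot on the lid), 1.05 in the locked notch (60 degrees on; pointer at a short black bar mark). Stops at -0.15 and 1.20. Turns only when lifted, then easily, and stays where left. Let go within 12 degrees of a notch it slides in by itself.
- lock_lift (a joint): Height of that knob above its seat, m: 0 fully home, 0.011 where its cross pin (60 mm long, below the bar) clears the collar's teeth so that it can turn, 0.025 upper stop. Spring and weight pull it down with 5 N at the seat, 8 N at the stop. Steel collar 56 mm across, its teeth 14 mm above the lid, 10 mm below the seated bar.
- other_grip (a point): The same point, sizes and axes on the identical knob of the smooth sheet-metal container (160 x 200 x 70 mm, no mesh), already locked, to be left alone. The two containers stand side by side, either one on the left. Only the mesh basket's lid carries a small loose flat gauge (100 mm long, 8 mm thick), 80 mm from the knob.

How it is judged:
By the outcome, as a careful person would: the job done as asked, in the order asked, and still so for the second after the job is handed in, with the robot touching nothing.
It also fails if it takes over 32 s, if anything falls off the work surface, if the arm or the gripper's body presses on something with over 40 N, if the wrist force passes 120 N, or if a joint passes its speed limit or range.

## Robot

A 6-joint arm with a two-finger parallel gripper is mounted at the origin on the work surface. World frame = base frame: x ahead of the robot, y to its left, z up, the work surface at z = 0. Lengths are in mm, angles in rad, forces in N, time in s.
With the tool pointing down it reaches from about 275 to 1000 mm from the base axis. Payload 8.4 kg.
Tool frame: the origin (TCP) lies midway between the tips of the shut fingers; the grasp point (between the pads) lies 19 mm behind it; z points along the fingers, y is the direction in which the jaws open and shut (so a half turn about z gives the same grasp; the last joint's range is limited). The gripper opens to 85 mm and grips with 20 to 120 N. Pads are 22 mm wide; open, the fingers measure 114 mm over their backs; the gripper's body (76 mm by 85 mm) begins 54 mm behind the grasp point. The pads swing forward as they close: fully open they stand 13 mm farther back than shut.
Start: joints at [-1.171, 0.353, 1.633, -0, 1.155, -0.002], TCP at [244.421, -575.227, 231.281] pointing down, gripper open.
Joint ranges: [-2.63, 2.63], [-0.92, 2.1], [0.06, 2.66], [-1.3, 4.44], [0, 2.69], [-3.02, 3.02]. Speed limits (rad/s): [2.22, 2.22, 2.79, 3.14, 3.14, 3.14].

## Interface

Orientations are given as [roll, pitch, yaw] about the fixed x, y, z axes, in that order (R = Rz(yaw) Ry(pitch) Rx(roll)).
In Python, from rig import * gives the robot as it stands.
- The arm moves only by the tool play_rows, never from a script. Its argument "moves" is a list of rows, each a list of 3 entries, a list of its own where there are three numbers: the shift along the tool's x, y, z in m, then the turn, a rotation vector about the tool's x, y, z in rad, then the opening in per cent of the stroke, from 0 (shut) to 100 (fully open). In form: [[[x, y, z], [rx, ry, rz], fingers], ...]. A call has 1 to 20 rows; each row shifts and turns the commanded pose from where the row before left it, along the tool's axes as they then stand; what a row does not reach is not made up. A row lasts 1/10 s, in which the tool goes at most 50 mm and 8.59 degrees, less where a joint would pass 70% of its speed; a pose out of reach is approached as far as the arm can. A call is refused whole if a number of a shift passes 0.05 or a number of a turn 0.15, either way. A call with a gripper value outside its range is refused whole. The fingers move at their own pace and stop on an object; "squeeze" is the grip in N (left out, the last holds). Time passes only in rows, so rows that do not move let the fingers close. It gives the time, the measured TCP pose, the force and the opening at its end, in the units of the state.
- sense(): the state, without advancing time (a new reading comes with each control period).
- grab_frame(name): name is "scene" or "top" or "wrist"; returns a dict with "pixels" (420x560x3 uint8, red, green, blue), "intrinsics" (3x3 intrinsics, pixels), "R" (3x3) and "t" (3): a world point X has camera coordinates R X + t. Camera axes: x right, y down, z forward; pixel columns grow to the right and rows downward; lengths in mm; the calibration is good to about 2 mm. A picture is of the moment at which its call begins. There is no depth.
- sign_off(): hands the job in, once; it reports no verdict.
The state is a dict: "clock": time; "qpos": joint angles; "qvel": joint speeds; "joint_efforts": joint torques, N m; "eef_pos": TCP position; "tcp_rot": TCP orientation; "contact_force": force on the tool from outside, world axes, zero at the start; "wrist_torque": the same for the moment, N m; "opening": opening from 0.0 (shut) to 1.0 (fully open).
Only numpy, scipy, OpenCV 4.12 (cv2) and the standard library are available. Lean on these libraries where they do the work, as an engineer would, in place of code of your own. Each camera call takes 0.05 s, during which the arm holds its last target. There are 200 camera calls.

## Working session

There is one attempt and no reset: what is moved stays moved. The work goes in short steps, Python scripts to look and compute and a tool call to move; the robot and the scene stay as the last step left them, time stands still between calls to the robot, and variables do not carry over. Pictures are saved under pics/ and viewed, about 8 in all and at most 12, crops included, and the job is handed in when it is done.

Besides the shell and the picture viewer there is one more tool, called after "Request:" as name([rows], argument=value, ...), one row to a line, values as JSON. play_rows: Moves the arm, as the interface text tells. Its arguments: {"type":"object","properties":{"moves":{"type":"array"},"squeeze":{"type":"number"}},"required":["moves"]}

```bash
ls; mkdir -p pics
python3 - <<'E'
from rig import *
import cv2, numpy as np
s=sense(); print(s)
for n in ["top","scene"]:
    f=grab_frame(n); cv2.imwrite(f"pics/{n}0.png",f["pixels"][:,:,::-1]); np.savez(f"pics/{n}0.npz",**f)
    print(n,f["intrinsics"],f["R"],f["t"])
a=cv2.imread("pics/top0.png");b=cv2.imread("pics/scene0.png")
E
```

```text
pics
{'clock': 0.0, 'qpos': array([-1.17143359e+00,  3.53675557e-01,  1.63413670e+00,  1.63373803e-05,
        1.15520271e+00, -2.38939117e-03]), 'qvel': array([ 0.00026912, -0.00232408,  0.00029714,  0.00047923, -0.00046814,
       -0.00064714]), 'joint_efforts': array([-2.46195159e-04, -6.05258417e+01, -3.42058361e+01, -1.53262158e-04,
        9.68861481e-03, -3.89691547e-05]), 'eef_pos': array([ 244.21875856, -574.78862308,  230.54346718]), 'tcp_rot': array([-3.14017038e+00, -1.83357062e-05,  4.01745508e-01]), 'contact_force': array([ 0.15550228,  0.70948707, -0.25596557]), 'wrist_torque': array([-0.00914179,  0.00386423,  0.00921654]), 'opening': 0.9989945240028256}
top [[415.90795941   0.         281.91836536]
 [  0.         415.90795941 209.80759409]
 [  0.           0.           1.        ]] [[ 0.01359901 -0.99898177  0.04301726]
 [-0.98076527 -0.02170404 -0.19398044]
 [ 0.19471657 -0.03955189 -0.98006179]] [-33.03921642 569.90769961 729.82498979]
scene [[449.20718333   0.         288.10208502]
 [  0.         449.20718333 213.70907568]
 [  0.           0.           1.        ]] [[ 0.21262321  0.97706225 -0.01186303]
 [ 0.68742807 -0.1582006  -0.70881254]
 [-0.69443072  0.14255502 -0.70529713]] [-120.22736726 -296.08160257 1341.83693366]
```

View pics/top0.png

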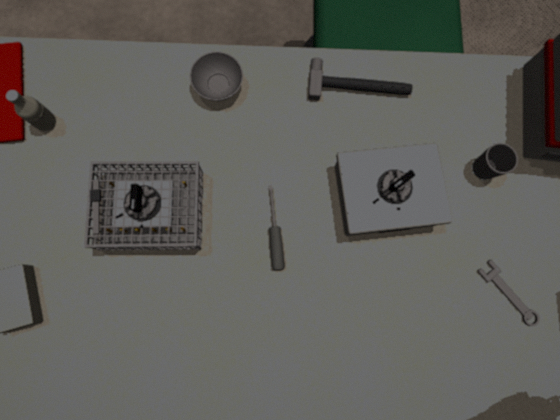

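View pics/scene0.png

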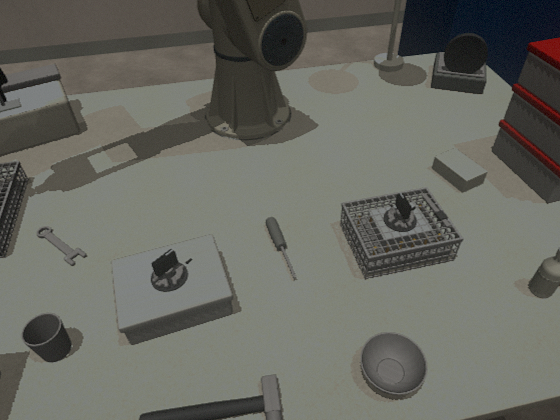

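The mesh basket is at about (142,200) in the top view and (402,215) in the scene view. The smooth container, at about (395,187) top, stays untouched. Next I'll enlarge both views of the basket.

```bash
cat > h.py <<'E'
import cv2, numpy as np
def ray(f,u,v):
    K,R,t=f["intrinsics"],f["R"],f["t"]
    return -R.T@t, R.T@np.linalg.solve(K,[u,v,1.])
def onz(f,u,v,z):
    c,d=ray(f,u,v); return c+d*(z-c[2])/d[2]
def proj(f,X):
    p=f["intrinsics"]@(f["R"]@np.asarray(X,float)+f["t"]); return p[:2]/p[2]
def crop(f,x0,y0,w,h,s):
    c=f["pixels"][y0:y0+h,x0:x0+w,::-1].astype(float)
    c=np.clip((c/255)**.5*300,0,255).astype(np.uint8)
    return cv2.resize(c,None,fx=s,fy=s,interpolation=cv2.INTER_CUBIC)
E
python3 - <<'E'
from h import *
T=np.load("pics/top0.npz");S=np.load("pics/scene0.npz")
a=crop(T,80,150,130,110,4.6);b=crop(S,370,180,60,65,7)
c=np.zeros((max(a.shape[0],b.shape[0]),a.shape[1]+b.shape[1],3),np.uint8)
c=np.zeros((600,800,3),np.uint8)
a=crop(T,100,165,80,75,5);b=crop(S,370,180,65,60,6)
c[:375,:400]=a;c[:360,400:790]=b
cv2.imwrite("pics/c0.png",c)
print(onz(T,142,202,84),onz(T,136,197,126),onz(S,402,215,84),onz(S,403,205,113))
E
```

```text
[573.71684292 230.94992662  84.        ] [573.35196482 229.12938569 126.        ] [575.61990693 236.66982012  84.        ] [575.72381486 233.59981563 113.        ]
```

View pics/c0.png

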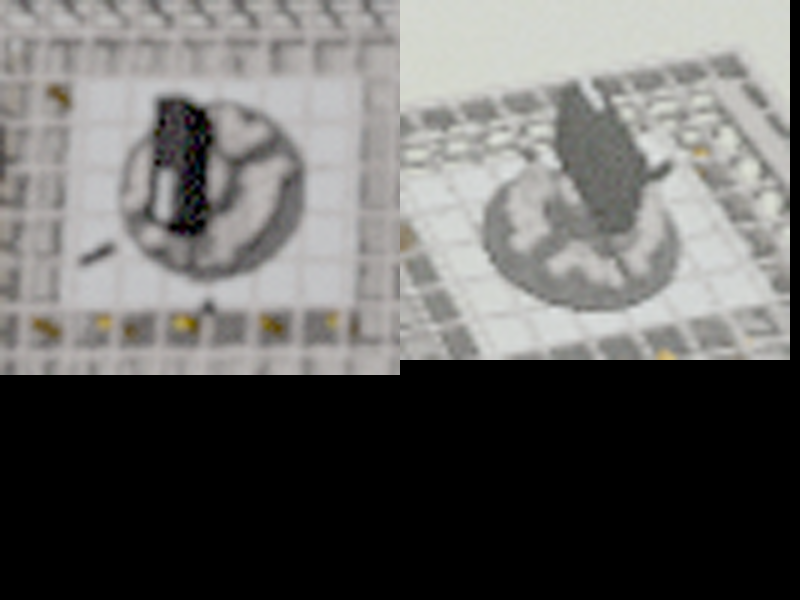

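Request:
play_rows([
  [[0.031,-0.0306,0],[0,0,0],100],
  [[0.031,-0.0306,0],[0,0,0],100],
  [[0.031,-0.0306,0],[0,0,0],100],
  [[0.031,-0.0306,0],[0,0,0],100],
  [[0.031,-0.0306,0],[0,0,0],100],
  [[0.031,-0.0306,0],[0,0,0],100],
  [[0.031,-0.0306,0],[0,0,0],100],
  [[0.031,-0.0306,0],[0,0,0],100],
  [[0.031,-0.0306,0],[0,0,0],100],
  [[0.031,-0.0306,0],[0,0,0],100],
  [[0.031,-0.0306,0],[0,0,0],100],
  [[0.031,-0.0306,0],[0,0,0],100],
  [[0.031,-0.0306,0],[0,0,0],100],
  [[0.031,-0.0306,0],[0,0,0],100],
  [[0.031,-0.0306,0],[0,0,0],100],
  [[0.031,-0.0306,0],[0,0,0],100],
  [[0.031,-0.0306,0],[0,0,0],100],
  [[0.031,-0.0306,0],[0,0,0],100],
  [[0.031,-0.0306,0],[0,0,0],100],
  [[0.031,-0.0306,0],[0,0,0],100],
])

```text
clock: 2.1
eef_pos: [575.9, 232.3, 230.9]
tcp_rot: [3.142, 0.001, 0.402]
contact_force: [0.9, -0.7, 0.1]
opening: 1.0
```

Request:
play_rows([
  [[0,0,0],[0,0,-0.144],100],
  [[0,0,0],[0,0,-0.144],100],
  [[0,0,0],[0,0,-0.144],100],
  [[0,0,0],[0,0,-0.144],100],
  [[0,0,0],[0,0,-0.144],100],
  [[0,0,0],[0,0,-0.144],100],
  [[0,0,0],[0,0,-0.144],100],
  [[0,0,0],[0,0,-0.144],100],
  [[0,0,0],[0,0,-0.144],100],
  [[0,0,0],[0,0,-0.144],100],
  [[0,0,0],[0,0,-0.144],100],
  [[0,0,0],[0,0,-0.144],100],
  [[0,0,0],[0,0,-0.144],100],
  [[0,0,0],[0,0,-0.144],100],
  [[0,0,0],[0,0,-0.144],100],
  [[0,0,0],[0,0,-0.144],100],
  [[0,0,0],[0,0,-0.144],100],
  [[0,0,0],[0,0,-0.144],100],
  [[0,0,0],[0,0,-0.144],100],
  [[0,0,0],[0,0,0],100],
])

```text
clock: 4.1
eef_pos: [575.5, 230.4, 230.9]
tcp_rot: [-3.141, -0.001, 3.14]
contact_force: [0.5, 0.3, 0.3]
opening: 1.002
```

Run:
```python
from rig import *
from h import *
s=sense(); print(s["clock"],s["eef_pos"],s["tcp_rot"],s["qpos"])
f=grab_frame("wrist"); np.savez("pics/w1.npz",**f)
cv2.imwrite("pics/w1.png",crop(f,0,0,560,420,1))
print(f["R"],f["t"],f["intrinsics"])
T=np.load("pics/top0.npz")
d,m,c=onz(T,141.6,226,70),onz(T,119.4,215.6,70),onz(T,142,202,84)
print(d,m,c,proj(f,c),proj(f,[575,232,126]),proj(f,d),proj(f,m))
```

```text
4.1 [575.48490732 230.40173606 230.91752646] [-3.14134479e+00 -6.77175671e-04  3.13988732e+00] [ 3.78386162e-01  3.45838760e-01  1.64466400e+00  2.30582718e-05
  1.15181070e+00 -1.19071431e+00]
[[ 1.06392181e-03  9.99999432e-01  6.35647298e-05]
 [ 9.61399718e-01 -1.04034478e-03  2.75153594e-01]
 [ 2.75153504e-01 -2.31630797e-04 -9.61400279e-01]] [-230.69071691 -587.27227953  220.60284975] [[303.96662169   0.         276.26479811]
 [  0.         303.96662169 212.42951342]
 [  0.           0.           1.        ]]
[532.1012674  232.38077095  70.        ] [550.42383846 273.76050981  70.        ] [573.71684292 230.94992662  84.        ] [277.158165   199.32892367] [278.5406789  212.38296858] [278.55776677 154.92359008] [319.82048592 173.40369327]
```

View pics/w1.png

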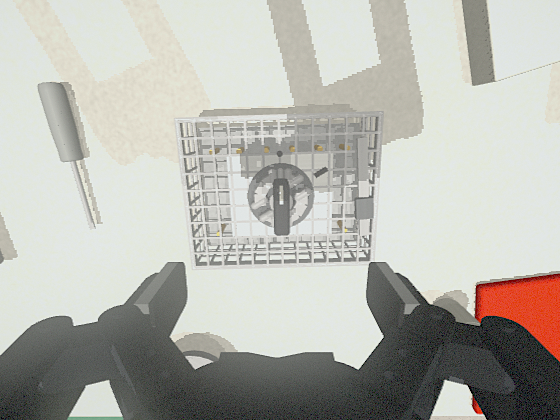

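The wrist view shows the knob bar at about (281,205), its white pointer near (282,192), the dot at (280,153), the bar mark at (321,172) and the gauge at (363,175), so they agree with the top view. I'll refine these now.

Run:
```python
from h import *
f=np.load("pics/w1.npz")
g=cv2.cvtColor(f["pixels"],cv2.COLOR_RGB2GRAY)
print(np.percentile(g[170:240,250:315],[1,5,10,20,40,60,90]))
for th in (20,30,40):
    m=np.zeros_like(g);m[145:245,245:335]=(g[145:245,245:335]<th)
    n,l,st,ce=cv2.connectedComponentsWithStats(m)
    for i in range(1,n):
        if st[i,4]>8:
            print(th,st[i],ce[i].round(1), cv2.minAreaRect(np.argwhere(l==i)[:,::-1].astype(np.float32)))
c=crop(f,235,140,95,105,5.7); cv2.imwrite("pics/w1c.png",c)
```

```text
[ 29.  33.  39.  44.  64. 101. 148.]
30 [277 151   5   6  12] [279.1 153.3] ((279.0000305175781, 153.00001525878906), (4.242640495300293, 4.242640495300293), 45.0)
30 [315 168  12   9  36] [320.5 171.7] ((320.5882263183594, 171.64703369140625), (3.7729690074920654, 13.033892631530762), 59.036251068115234)
30 [273 179   4   6   9] [274.4 181.6] ((274.4422607421875, 181.28846740722656), (2.1572775840759277, 5.099019527435303), 11.309932708740234)
30 [284 179   4   6  11] [285.8 180.9] ((286.1000061035156, 181.1999969482422), (5.813776969909668, 1.7888542413711548), 63.43495178222656)
30 [274 217   1  10  10] [274.  221.5] ((274.0, 221.5), (9.0, 0.0), -90.0)
40 [277 151   6   6  26] [279.2 153.4] ((279.0000305175781, 153.50001525878906), (4.949747085571289, 4.949747085571289), 45.0)
40 [255 163  38  14 117] [275.6 167. ] ((272.8948974609375, 167.85260009765625), (7.910279750823975, 38.520835876464844), 77.125)
40 [314 167  14  11  60] [320.5 171.8] ((320.39703369140625, 171.66175842285156), (4.630461692810059, 13.3768892288208), 59.03623962402344)
40 [292 171   6   4  10] [295.  172.5] ((294.8000183105469, 172.6000213623047), (1.7888542413711548, 5.366563320159912), 63.43495178222656)
40 [273 178  17  57 381] [281.  196.1] ((281.0, 206.0), (56.0, 16.0), 90.0)
40 [293 198   2   8  12] [293.3 201.5] ((293.5, 201.5), (7.0, 1.0), 90.0)
```

View pics/w1c.png

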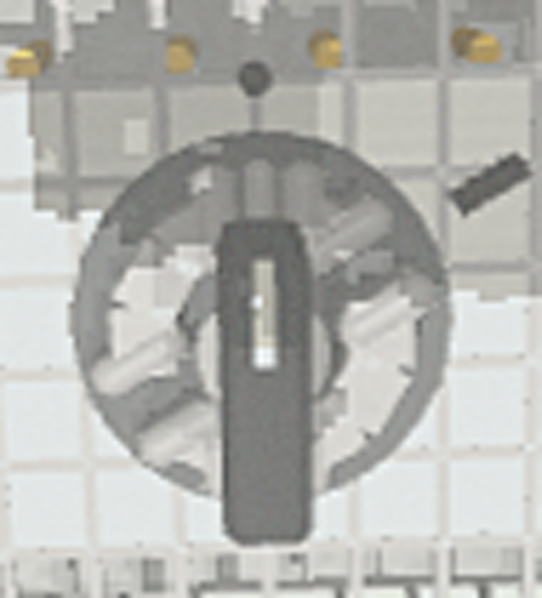

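Run:
```python
from h import *
f=np.load("pics/w1.npz");T=np.load("pics/top0.npz")
print("cam",ray(f,0,0)[0])
p=lambda x,y:(235+x/5.7-.4,140+y/5.7-.4)
for n,q,z in [("near",p(262,222),126),("far",p(268,543),126),("nearL",p(216,235),126),("nearR",p(308,235),126),("farL",p(223,530),126),("farR",p(312,530),126),
 ("dot",(279.2,153.4),70.5),("mark",(320.5,171.8),70.5),("colL",p(73,318),84),("colR",p(450,318),84),("colTop",p(258,130),84),("colL70",p(73,318),70),("colR70",p(450,318),70)]:
    print(n,onz(f,*q,z).round(1))
```

```text
cam [504.14919371 230.13071864 373.69238326]
near [546.1 233.6 126. ]
far [595.2 234.7 126. ]
nearL [548. 227. 126.]
nearR [548.  240.3 126. ]
farL [593.1 227.9 126. ]
farR [593.2 241.3 126. ]
dot [530.6 233.   70.5]
mark [548.7 274.3  70.5]
colL [569.7 201.9  84. ]
colR [569.8 266.5  84. ]
colTop [537.8 233.5  84. ]
colL70 [572.9 200.6  70. ]
colR70 [573.  268.2  70. ]
```

Two measurements agree on the knob: its axis is at about (573.8, 234.2) and its yaw is about 0.02. The pointer-to-mark angle comes out at 59.5°, against 60° given. Next I descend and close.

Request:
play_rows([
  [[0.0017,0.0038,0],[0,0,-0.024],60],
  [[0,0,0.017],[0,0,0],60],
  [[0,0,0.02],[0,0,0],60],
  [[0,0,0.02],[0,0,0],60],
  [[0,0,0.02],[0,0,0],60],
  [[0,0,0.02],[0,0,0],60],
  [[0,0,0.02],[0,0,0],60],
  [[0,0,0.012],[0,0,0],60],
  [[0,0,0.008],[0,0,0],60],
  [[0,0,0],[0,0,0],60],
  [[0,0,0],[0,0,0],60],
], squeeze=50)

```text
clock: 5.25
eef_pos: [574.4, 234.5, 94.9]
tcp_rot: [3.141, 0.001, -3.122]
contact_force: [0.1, -0.1, -0.3]
opening: 0.604
```

Request:
play_rows([
  [[0,0,0],[0,0,0],40],
  [[0,0,0],[0,0,0],30],
  [[0,0,0],[0,0,0],20],
  [[0,0,0],[0,0,0],10],
  [[0,0,0],[0,0,0],0],
  [[0,0,0],[0,0,0],0],
  [[0,0,0],[0,0,0],0],
], squeeze=50)

```text
clock: 5.95
eef_pos: [574.3, 234.5, 94.9]
tcp_rot: [3.141, 0.001, -3.121]
contact_force: [-0.8, 0.5, 5.5]
opening: 0.158
```

Run:
```python
from rig import *
from h import *
s=sense(); print(s)
f=grab_frame("wrist"); np.savez("pics/w2.npz",**f)
g=grab_frame("scene"); a=crop(g,320,120,160,160,3.6)[:,:400]
c=np.hstack([cv2.resize(crop(f,160,100,240,300,1.92),(460,576)), cv2.resize(crop(g,350,140,95,165,3.49),(331,576))])
cv2.imwrite("pics/g2.png",c)
```

```text
{'clock': 5.95, 'qpos': array([ 3.85190358e-01,  4.98350993e-01,  1.74976245e+00,  1.71065179e-04,
        8.92695727e-01, -1.20589468e+00]), 'qvel': array([-3.82763385e-04, -4.70070586e-04,  3.76371198e-05, -9.09629982e-05,
        1.24400690e-03, -3.39111765e-04]), 'joint_efforts': array([-4.11654627e-01, -6.07900214e+01, -2.66494131e+01, -1.69367041e-01,
       -4.22380725e-01, -3.52316798e-03]), 'eef_pos': array([574.29772486, 234.51323385,  94.93658488]), 'tcp_rot': array([ 3.14118854e+00,  6.84321692e-04, -3.12141134e+00]), 'contact_force': array([-0.79654654,  0.52236024,  5.5210847 ]), 'wrist_torque': array([0.0125731 , 0.27529666, 0.02341998]), 'opening': 0.15780653275219386}
```

View pics/g2.png

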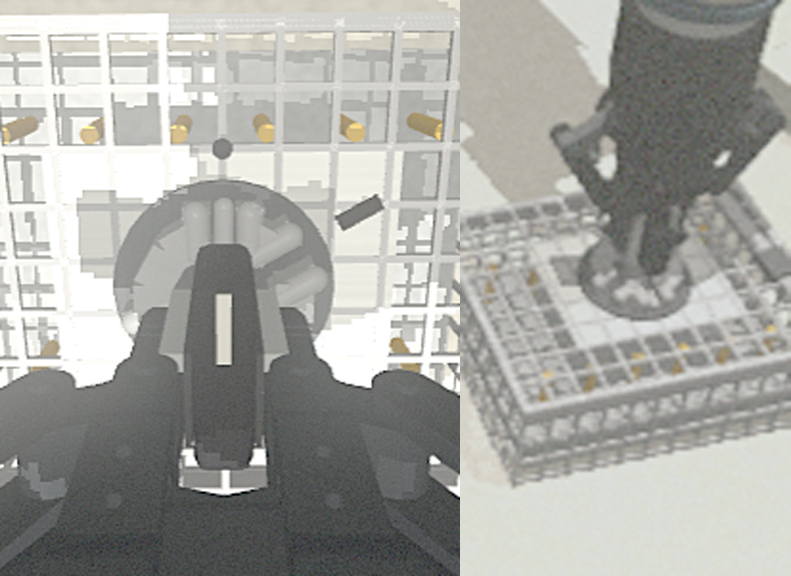

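The pads hold the bar's faces squarely: the opening is 13.4 mm on the 14 mm bar, side force is under 1 N, and the pointer is in line with the dot. Now I lift 17 mm.

Request:
play_rows([
  [[0,0,-0.003],[0,0,0],0],
  [[0,0,-0.003],[0,0,0],0],
  [[0,0,-0.003],[0,0,0],0],
  [[0,0,-0.003],[0,0,0],0],
  [[0,0,-0.003],[0,0,0],0],
  [[0,0,-0.003],[0,0,0],0],
  [[0,0,0],[0,0,0],0],
  [[0,0,0],[0,0,0],0],
])

```text
clock: 6.85
eef_pos: [574.2, 234.4, 112.3]
tcp_rot: [3.141, 0.0, -3.121]
contact_force: [3.6, 2.7, -8.0]
opening: 0.157
```

Run:
```python
from rig import *
from h import *
s=sense(); print(s["clock"],s["eef_pos"],s["contact_force"],s["wrist_torque"])
f=grab_frame("wrist"); np.savez("pics/w3.npz",**f)
g=grab_frame("scene")
c=np.hstack([cv2.resize(crop(f,160,100,240,300,1.92),(460,576)), cv2.resize(crop(g,350,140,95,165,3.49),(331,576))])
cv2.imwrite("pics/g3.png",c)
```

```text
6.85 [574.19502296 234.39869824 112.33965571] [ 3.5523284   2.74782182 -7.96578236] [ 0.59591724 -0.73906171 -0.00191887]
```

View pics/g3.png

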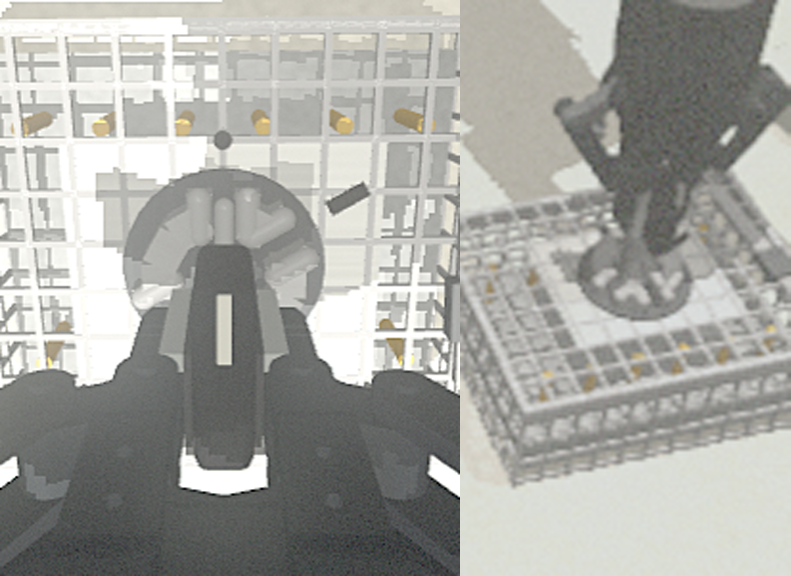

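The knob rose with the gripper: −8 N from the spring, no slip, and the bar looks the same between the pads. Now I turn it 1.05 rad clockwise, which is +z about the downward tool axis.

Request:
play_rows([
  [[0,0,0],[0,0,0.0875],0],
  [[0,0,0],[0,0,0.0875],0],
  [[0,0,0],[0,0,0.0875],0],
  [[0,0,0],[0,0,0.0875],0],
  [[0,0,0],[0,0,0.0875],0],
  [[0,0,0],[0,0,0.0875],0],
  [[0,0,0],[0,0,0.0875],0],
  [[0,0,0],[0,0,0.0875],0],
  [[0,0,0],[0,0,0.0875],0],
  [[0,0,0],[0,0,0.0875],0],
  [[0,0,0],[0,0,0.0875],0],
  [[0,0,0],[0,0,0.0875],0],
  [[0,0,0],[0,0,0],0],
  [[0,0,0],[0,0,0],0],
])

```text
clock: 8.35
eef_pos: [574.4, 234.9, 112.3]
tcp_rot: [3.14, -0.0, 2.111]
contact_force: [5.6, 5.4, -7.3]
opening: 0.157
```

Run:
```python
from rig import *
from h import *
s=sense(); print(s["clock"],s["eef_pos"],s["tcp_rot"],s["contact_force"],s["wrist_torque"],s["opening"],s["qpos"])
f=grab_frame("wrist"); np.savez("pics/w4.npz",**f)
cv2.imwrite("pics/g4.png",crop(f,160,100,240,300,1.9))
```

```text
8.35 [574.43020505 234.89768805 112.32296929] [ 3.14028921e+00 -4.24866376e-04  2.11148104e+00] [ 5.60415306  5.41555877 -7.34728614] [ 0.92115245 -0.77811512  0.00155408] 0.1566704623156436 [ 3.85414709e-01  4.76055114e-01  1.73971456e+00  7.78235561e-04
  9.24601068e-01 -1.55737969e-01]
```

View pics/g4.png

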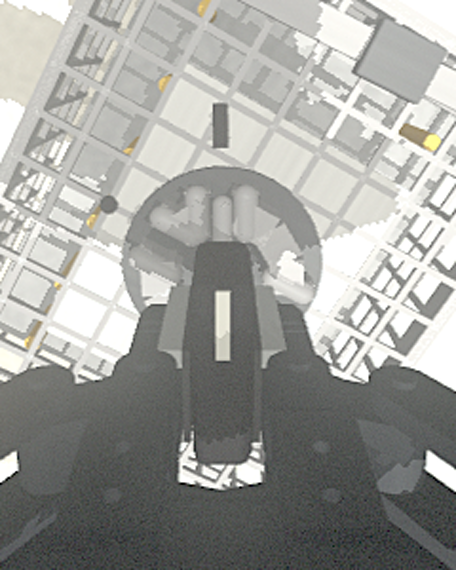

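The pointer line at (222,325) is in line with the bar mark at (221,125). Next I lower it to the seat height, release, and rise a little.

Request:
play_rows([
  [[0,0,0.003],[0,0,0],0],
  [[0,0,0.003],[0,0,0],0],
  [[0,0,0.003],[0,0,0],0],
  [[0,0,0.003],[0,0,0],0],
  [[0,0,0.003],[0,0,0],0],
  [[0,0,0.0025],[0,0,0],0],
  [[0,0,0],[0,0,0],0],
  [[0,0,0],[0,0,0],0],
])

```text
clock: 9.2
eef_pos: [574.5, 234.9, 95.1]
tcp_rot: [3.14, -0.0, 2.112]
contact_force: [2.6, 5.1, -4.7]
opening: 0.157
```

It followed all the way down, and the spring still pulls −4.7 N, so nothing blocked it. Releasing.

Request:
play_rows([
  [[0,0,0],[0,0,0],30],
  [[0,0,0],[0,0,0],50],
  [[0,0,0],[0,0,0],60],
  [[0,0,0],[0,0,0],60],
  [[0,0,0],[0,0,0],60],
  [[0,0,-0.005],[0,0,0],60],
  [[0,0,-0.015],[0,0,0],60],
  [[0,0,-0.025],[0,0,0],60],
  [[0,0,-0.03],[0,0,0],60],
  [[0,0,-0.03],[0,0,0],60],
  [[0,0,-0.025],[0,0,0],60],
  [[0,0,-0.01],[0,0,0],60],
  [[0,0,0],[0,0,0],60],
  [[0,0,0],[0,0,0],60],
])

```text
clock: 10.6
eef_pos: [573.5, 234.1, 234.1]
tcp_rot: [-3.141, -0.0, 2.112]
contact_force: [0.0, 0.2, -1.2]
opening: 0.599
```

Run:
```python
from rig import *
from h import *
s=sense(); print(s["clock"],s["eef_pos"],s["contact_force"],s["opening"])
f=grab_frame("wrist"); np.savez("pics/w5.npz",**f)
g=grab_frame("scene"); np.savez("pics/s5.npz",**g)
S=np.load("pics/scene0.npz")
p=proj(f,[574,234.5,100]); print(p)
x,y=int(p[0])-55,int(p[1])-65
c=np.zeros((580,800,3),np.uint8)
a=crop(f,x,y,110,130,4.4); b=crop(g,375,175,60,60,5);d=crop(S,375,175,60,60,5)
c[:a.shape[0],:a.shape[1]]=a; c[:b.shape[0]-15,490:790]=b[:285]; c[290:575,490:790]=d[:285]
cv2.imwrite("pics/g5.png",c); print(x,y)
```

```text
10.6 [573.54948094 234.11280538 234.11825356] [ 0.02589615  0.15151896 -1.16156891] 0.5989083902982106
[278.4679564  203.13020229]
223 138
```

View pics/g5.png

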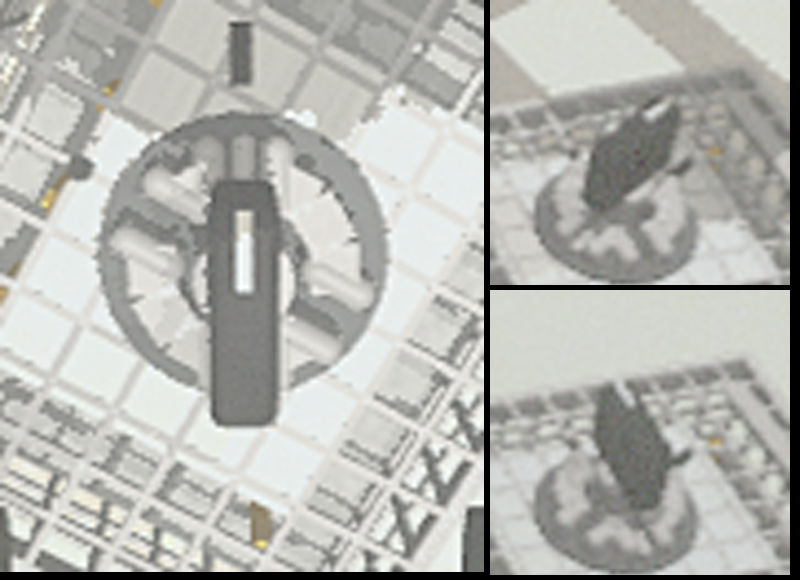

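The pointer now stands at the bar mark (240,55 in the left panel) and the gauge is unmoved. Before handing in, I'll check numerically that the knob is fully home.

Run:
```python
from h import *
A=np.load("pics/scene0.npz");B=np.load("pics/s5.npz")
print("px per 10mm lift",proj(A,[574,234.5,123])-proj(A,[574,234.5,113]), "pred centre",proj(A,[574,234.5,110]))
for th in (12,18,25,35):
  for n,f in (("before",A),("after",B)):
    g=cv2.medianBlur(cv2.cvtColor(f["pixels"],cv2.COLOR_RGB2GRAY),3)
    m=np.zeros_like(g);m[185:235,385:422]=g[185:235,385:422]<th
    k,l,st,ce=cv2.connectedComponentsWithStats(m)
    if k>1:
        i=1+st[1:,4].argmax(); print(th,n,st[i],ce[i].round(1))
f=np.load("pics/w5.npz")
g=lambda x,y:(223+x/4.4-.4,138+y/4.4-.4)
for z in (126,132,137):
    L,R=onz(f,*g(213,415),z),onz(f,*g(277,415),z); E=onz(f,*g(245,427),z)
    print(z,"width",np.linalg.norm(L-R).round(1),"far end to axis",np.linalg.norm(E[:2]-[574,234.5]).round(1))
w=np.load("pics/w1.npz"); g=lambda x,y:(235+x/5.7-.4,140+y/5.7-.4)
print("before far end",np.linalg.norm(onz(w,*g(268,543),126)[:2]-[574,234.5]), "width",13.4)
```

```text
px per 10mm lift [ 0.85142947 -3.65211634] pred centre [402.83431881 205.4325533 ]
35 before [396 199  16  20 138] [403.1 209.3]
35 after [394 198  18  19 147] [401.6 208.4]
126 width 12.7 far end to axis 21.9
132 width 12.4 far end to axis 19.7
137 width 12.2 far end to axis 17.9
before far end 21.249349244570176 width 13.4
```

```bash
python3 -c "
from rig import *
print(sign_off())"
```

```text
the job is handed in; nothing more can be done
None
```

I gripped the mesh basket's knob, lifted it about 17 mm, turned it 60° clockwise and lowered it back to its seat. I then released it, backed off about 140 mm and handed the job in at about 10.7 s. I didn't go near the other container's knob.

**Checks that agreed:**
- **Turn:** after release, the wrist view shows the pointer in line with the bar mark.
- **Grip:** the knob followed the gripper up and down without slipping. The spring pulled 7–8 N when lifted and 4.7 N just above the seat.
- **Seat:** the tool came down to 95.1 mm, against 94.9 mm when it first gripped the knob.
- **Clear of the knob:** contact force after backing off was about 1 N, and the gauge had not moved.

**Less certain:** after release, the camera checks of the knob's height show it seated, but only to about 2–3 mm. For the last fraction of a millimetre I rely on the tool height and the knob's own drop. I did not press it down to test.

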